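# Set the photometer's filter wheel to the triangle and start the reading

## Robot

A 6-joint arm with a two-finger parallel gripper is mounted at the origin on the work surface. World frame = base frame: x ahead of the robot, y to its left, z up, the work surface at z = 0. Lengths are in mm, angles in rad, forces in N, time in s.
With the tool pointing down it reaches from about 350 to 975 mm from the base axis. Payload 7.1 kg.
Tool frame: the origin (TCP) lies on the front face of the gripper's body, between the roots of the fingers; the fingertips stand 80 mm ahead of it and the grasp point (between the pads) lies 61 mm ahead of it (env.tips_ahead is the distance from the TCP to the fingertips, in mm); z points along the fingers, y is the direction in which the jaws open and shut (so a half turn about z gives the same grasp; the last joint's range is limited). The gripper opens to 88 mm and grips with 3 to 60 N. Pads are 20 mm wide; open, the fingers measure 115 mm over their backs; the gripper's body (75 mm by 178 mm) begins 61 mm behind the grasp point.
Start: joints at [-1.173, 0.423, 1.63, -0, 1.089, -0.019], TCP at [253.038, -571.469, 302.675] pointing down, gripper open.
Joint ranges: [-3, 3], [-0.9, 2.11], [0.09, 2.58], [-1.31, 4.45], [0.11, 2.69], [-2.54, 2.54]. Speed limits (rad/s): [2.39, 2.39, 3.01, 3.14, 3.14, 3.14].

## Interface

Orientations are given as a unit quaternion [x, y, z, w].
In Python, from station import env, set_gripper, viewer, workorder gives the robot as it stands. Calls block until the motion is done:
- env.reach(position, orientation): joint-space move of the TCP to a pose.
- env.move_l(position, rot=None, rate=150, f_stop=None): straight line of the TCP; rot=None keeps the orientation; rate is the mean speed in mm/s. With f_stop (N) it stops when the force on the tool has changed by that much, and returns True; else False.
- env.move_joints(angles): joint-space move.
- set_gripper(opening): finger opening in mm; the grip force is fixed at half the most; returns when the fingers have stopped.
- env.hold(seconds).
- env.ik(position, orientation): joint angles nearest the present ones, or None.
- env.read_state(): the state.
- viewer.camera(name): name is "scene" or "side" or "wrist"; returns the picture (420x560x3 uint8, blue, green, red); there is no depth.
- viewer.camera_params(name): a dict with "fx", "fy", "cx", "cy" (pixels), "pose" (4x4, takes a point from camera to world coordinates); the wrist camera has in their place "tool_from_camera" (4x4, takes a point from camera to tool coordinates, whose origin is the TCP and whose axes are the flange's). Camera axes: x right, y up, looking along -z (the intrinsics and any distortion apply to the point x, -y, -z); pixel columns grow to the right and rows downward; lengths in mm; the calibration is good to about 2 mm. A picture is of the moment at which its call begins: read the wrist's pose just before it. camera_params takes no time and is no camera call.
A pose or a line that the arm cannot do raises env.IKError and nothing moves.
- workorder.sign_off(): hands the job in, once; it reports no verdict.
The state is a dict: "time_s": time; "qpos": joint angles; "dq": joint speeds; "tau": joint torques, N m; "tool_pos": TCP position; "orientation": TCP orientation; "force": force on the tool from outside, world axes, zero at the start; "wrist_torque": the same for the moment, N m; "width": finger opening in mm.
Only numpy, scipy, OpenCV 4.12 (cv2) and the standard library are available. Lean on these libraries where they do the work, as an engineer would, in place of code of your own. Each camera call takes 0.05 s, during which the arm holds its last target.

## Task

On the bench photometer, push the upright tab of the filter wheel round with your fingertips until it points squarely at the triangle mark, and only then press the round measuring key fully down and let it spring up again. Only push: grip and lift nothing, and leave the bottles and other things standing where they are.

Things in the scene. Friction and masses are not known exactly. Their poses are not given: they have to be found in the camera images.
- photometer: bench photometer, a low fixed box 280 (x) x 300 (y) mm whose flat grey deck is 85 mm above the bench; origin under the centre of the box at bench height; +x points away from its display front, z up. In this frame the filter wheel's axle is at (-20, 0) mm. An optical head (75 x 85 mm, 30 mm above the deck) covers the rear rim of the wheel, from x = 40 to 115 mm and y = -42.5 to 42.5 mm. All that is handled lies on this deck
- axle (a point): centre of the filter wheel, at deck height (85 mm above the bench). The wheel is an aluminium disc of 124 mm diameter lying flat, its upper face 12 mm above the deck, with a hub 32 mm wide whose top is 20 mm above the deck
- aim (a point): point turning with the wheel: 98 mm from the axle straight out along the tab, at deck height. It lies on the centre of a mark when the tab points squarely at that mark
- tab_top (a point): middle of the top edge of the black tab, 64 mm from the axle and 42 mm above the deck. The tab is an upright fin on the wheel, 36 mm long along the radius (from 46 to 82 mm from the axle), 10 mm thick, from 8 to 42 mm above the deck; its two flat sides are pushed to turn the wheel
- filter_wheel (a joint): angle of the wheel, rad: 0 = tab points straight to the photometer's front (its -x), positive = anticlockwise seen from above; stops at -1.9 and 1.9. At the start it lies between -0.3 and 0.3. It turns smoothly against a light friction (about 0.12 N m, some 2 N at the tab) with no clicks or spring, and stays where it is left. The four marks lie at -1.35, -0.65, 0.65 and 1.35 rad
- key (a joint): travel of the measuring key, m: 0 = up, 0.006 = fully down; springs back up
- key_top (a point): middle of the top of the measuring key: a round black push key of 28 mm diameter in a grey housing (44 mm wide, 12 mm high) on the deck, its top 22 mm above the deck when up, at the far right corner of the photometer; pressed straight down 6 mm, which takes about 4 N
- mark_triangle: raised black mark fixed on the deck, 3 mm high: open triangle of three bars, about 30 mm; origin at its centre, at deck height, 98 mm from the axle. Which of the four marks is where changes
- mark_square: raised black mark fixed on the deck, 3 mm high: solid square, 27 mm; origin at its centre, at deck height, 98 mm from the axle. Which of the four marks is where changes
- mark_cross: raised black mark fixed on the deck, 3 mm high: diagonal cross (X) of two bars, about 28 mm across; origin at its centre, at deck height, 98 mm from the axle. Which of the four marks is where changes
- mark_bar: raised black mark fixed on the deck, 3 mm high: single straight bar, 8 x 32 mm; origin at its centre, at deck height, 98 mm from the axle. Which of the four marks is where changes
- vial: bystander, not to be disturbed: small capped glass vial, 24 mm wide, 45 mm tall, standing on the photometer's deck at the far left corner; origin at the centre of its underside
- wash_bottle: bystander, not to be disturbed: clear bottle with an orange cap, 64 mm wide, 150 mm tall, on the bench left of the photometer; origin at the centre of its underside
- reagent_bottle: bystander, not to be disturbed: glass bottle with a blue cap, 56 mm wide, 100 mm tall, on the bench left of the photometer; origin at the centre of its underside
- tube_rack: bystander, not to be disturbed: white rack with capped tubes, 180 x 70 mm, 80 mm tall, on the bench right of the photometer; origin at the centre of its underside
- beaker: bystander, not to be disturbed: open glass beaker, 60 mm wide, 70 mm tall, on the bench to the front left of the photometer; origin at the centre of its underside
- cuvette_box: bystander, not to be disturbed: cardboard box, 50 x 100 mm, 42 mm tall, on the bench to the front right of the photometer; origin at the centre of its underside
- pen: bystander, not to be disturbed: black pen, 12 mm thick, 140 mm long, lying on the bench in front of the photometer; origin under its middle

How it is judged:
By the outcome, as a careful person would: the job done as asked, in the order asked, and still so for the second after the job is handed in, with the robot touching nothing.
It also fails if it takes over 48 s, if anything falls off the work surface, if the arm or the gripper's body presses on something with over 40 N, if the wrist force passes 120 N, or if a joint passes its speed limit or range.

## Working session

There is one attempt and no reset: what is moved stays moved. The work goes in short steps, each a Python script; the robot and the scene stay as the last script left them, time stands still between calls to the robot, and variables do not carry over. Pictures are saved under pics/ and viewed, and the job is handed in when it is done.

```bash
mkdir -p pics; ls; python3 - <<'E'
from station import env, viewer
import cv2
s=env.read_state(); print(s['time_s'],s['tool_pos'],s['orientation'],s['width'])
for n in ("scene","side","wrist"):
    cv2.imwrite(f"pics/{n}0.png",viewer.camera(n))
    print(n,viewer.camera_params(n))
E
```

```text
pics
0.0 [ 252.8800125  -571.07674984  301.90847023] [ 9.78356627e-01  2.06924451e-01 -1.69356506e-04 -7.44407686e-04] 87.26599464788085
scene {'fx': 381.3637820287249, 'fy': 381.3637820287249, 'cx': 276.57526665206785, 'cy': 208.9416197642682, 'pose': array([[ 5.06409106e-01, -7.37513634e-01,  4.46792410e-01,
         8.62951992e+02],
       [ 8.62287788e-01,  4.34986192e-01, -2.59319849e-01,
        -1.79591483e+02],
       [-3.09660515e-03,  5.16585571e-01,  8.56229968e-01,
         7.12708134e+02],
       [ 0.00000000e+00,  0.00000000e+00,  0.00000000e+00,
         1.00000000e+00]])}
side {'fx': 521.0745338957186, 'fy': 521.0745338957186, 'cx': 283.7550160342057, 'cy': 203.07719340552032, 'pose': array([[-9.76898134e-01,  1.39754427e-01, -1.61674785e-01,
         3.59886950e+02],
       [-2.13677798e-01, -6.50946045e-01,  7.28430535e-01,
         7.46316595e+02],
       [-3.44017013e-03,  7.46148743e-01,  6.65770395e-01,
         7.62336963e+02],
       [ 0.00000000e+00,  0.00000000e+00,  0.00000000e+00,
         1.00000000e+00]])}
wrist {'fx': 327.6168176667686, 'fy': 327.6168176667686, 'cx': 289.1614786495993, 'cy': 209.7938724867227, 'tool_from_camera': array([[-4.78635803e-04,  9.61966871e-01,  2.73165720e-01,
         7.56945511e+01],
       [ 9.99999627e-01,  2.64094468e-04,  8.22158415e-04,
        -9.97984909e-02],
       [ 7.18747602e-04,  2.73166012e-01, -9.61966638e-01,
        -8.23848597e+01],
       [ 0.00000000e+00,  0.00000000e+00,  0.00000000e+00,
         1.00000000e+00]])}
```

View pics/scene0.png

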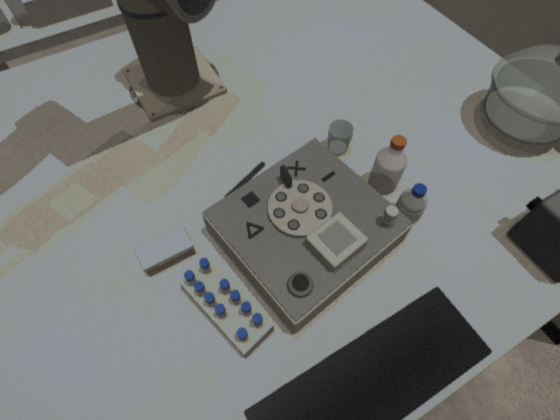

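View pics/side0.png

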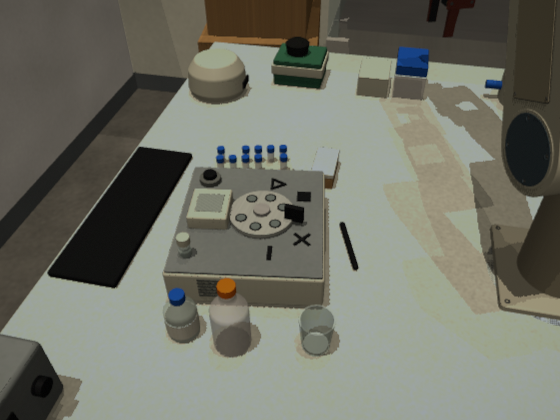

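View pics/wrist0.png

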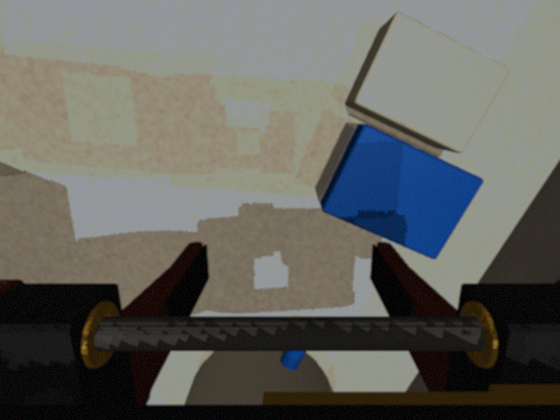

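```bash
python3 - <<'E'
import cv2
a=cv2.imread('pics/scene0.png')[130:310,190:430]; cv2.imwrite('pics/s_z.png',cv2.resize(a,None,fx=3.3,fy=3.3,interpolation=cv2.INTER_CUBIC))
a=cv2.imread('pics/side0.png')[150:310,160:360]; cv2.imwrite('pics/d_z.png',cv2.resize(a,None,fx=3.7,fy=3.7,interpolation=cv2.INTER_CUBIC))
E
```

```text
(no output)
```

View pics/s_z.png

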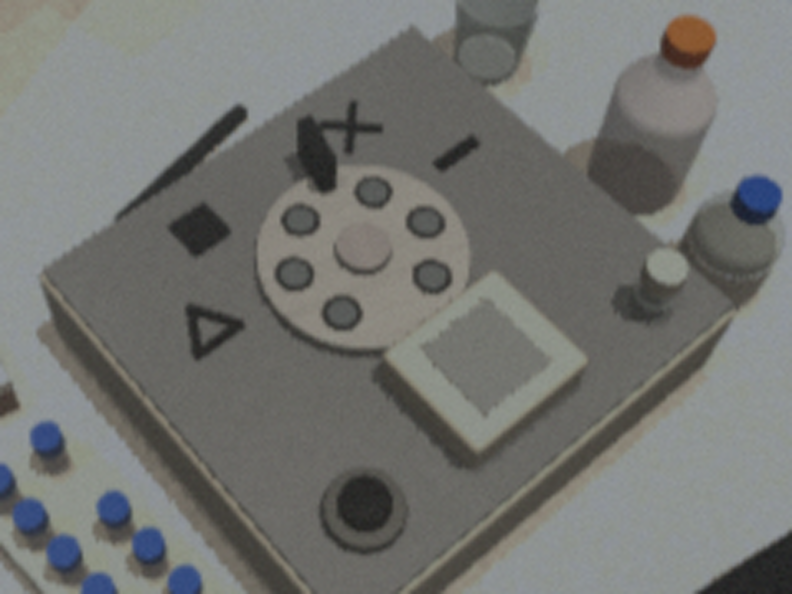

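View pics/d_z.png

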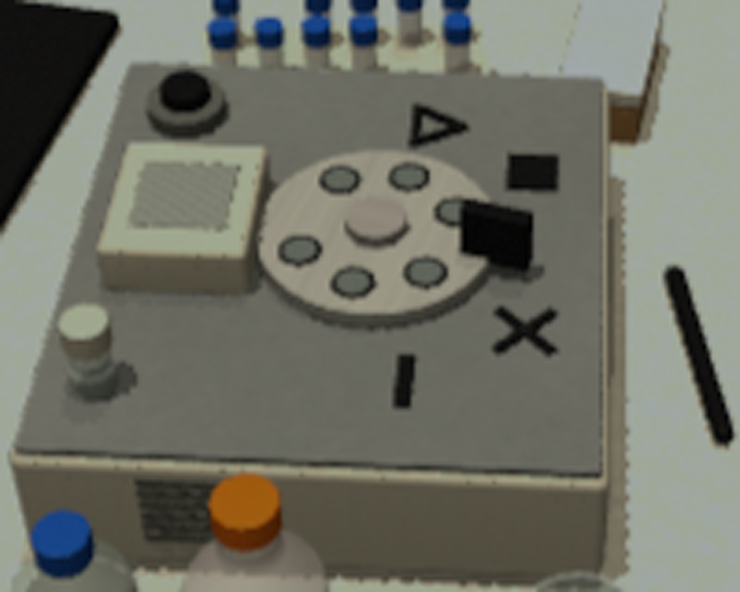

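```bash
cat > lib.py <<'E'
import numpy as np
from station import env, viewer
def proj(P,p):
    T=np.linalg.inv(np.array(p['pose'])); P=np.atleast_2d(P)
    c=P@T[:3,:3].T+T[:3,3]
    return np.c_[p['fx']*c[:,0]/-c[:,2]+p['cx'], p['fy']*(-c[:,1])/-c[:,2]+p['cy']]
def b2w(P,q):
    P=np.atleast_2d(P).astype(float); c,s=np.cos(q[2]),np.sin(q[2])
    return np.c_[q[0]+c*P[:,0]-s*P[:,1], q[1]+s*P[:,0]+c*P[:,1], P[:,2]]
def polar(r,a,z): return [-20-r*np.cos(a), -r*np.sin(a), z]
E
cat > fit.py <<'E'
from lib import *
from scipy.optimize import least_squares
S=lambda x,y:(x/3.3+190-.35,y/3.3+130-.35)
D=lambda x,y:(x/3.7+160-.36,y/3.7+150-.36)
names=['tri','sq','cross','bar','hub','cFL','cFR','cBL','cBR','key']
base=[polar(98,1.35,88),polar(98,.65,88),polar(98,-.65,88),polar(98,-1.35,88),[-20,0,105],[-140,150,85],[-140,-150,85],[140,150,85],[140,-150,85]]
so=dict(tri=(210,329),sq=(200,229),cross=(352,127),bar=(457,153),hub=(363,245),key=(365,502),cFL=(412,27),cFR=(42,272),cBL=(738,308))
do=dict(tri=(431,125),sq=(532,172),cross=(525,331),bar=(404,381),hub=(377,218),key=(185,89),cBR=(130,66),cFR=(606,80),cFL=(600,475),cBL=(15,453))
ps,pd=viewer.camera_params('scene'),viewer.camera_params('side')
def res(q,full=False):
    P=b2w(base+[[q[3],q[4],107]],q)
    out=[]
    for o,f,p in((so,S,ps),(do,D,pd)):
        uv=proj(P,p)
        for n,v in o.items(): out.append(uv[names.index(n)]-f(*v))
    return np.array(out) if full else np.array(out).ravel()
r=least_squares(res,[600,0,0,100,-100],loss='soft_l1',f_scale=1.5)
print(r.x); R=res(r.x,True)
for n,v in zip(list(so)+list(do),R): print(n,v.round(2))
np.save('fit.npy',r.x)
print('axle',b2w([-20,0,85],r.x),'tri',b2w(base[0],r.x),'key',b2w([r.x[3],r.x[4],107],r.x))
E
python3 fit.py
```

```text
[ 5.78392073e+02  5.14145883e+01  1.58046410e-01  9.46696554e+01
 -1.00419487e+02]
tri [ 0.03 -0.36]
sq [ 0.06 -0.36]
cross [ 0.04 -0.56]
bar [ 0.2  -0.35]
hub [ 0.52 -0.08]
key [ 0.13 -0.87]
cFL [ 0.6  -2.59]
cFR [-2.82 -1.37]
cBL [ 2.47 -1.05]
tri [-0.13 -0.91]
sq [-0.15 -0.97]
cross [-0.18 -1.06]
bar [-0.26 -1.07]
hub [-0.54 -1.06]
key [-0.57 -2.19]
cBR [-1.97 -2.97]
cFR [ 1.01 -2.47]
cFL [2.79 0.87]
cBL [-3.89 -0.11]
axle [[558.64134003  48.26680296  85.        ]] tri [[552.49588307 -49.54032029  88.        ]] key [[687.68677593 -32.85334741 107.        ]]
```

```bash
sed -i "s/cFL=(412,27),cFR=(42,272),cBL=(738,308)//; s/,cBR=(130,66),cFR=(606,80),cFL=(600,475),cBL=(15,453)//; s/,key=(365,502),/,key=(365,502)/" fit.py
sed -i "s/uv=proj(P,p)/uv=proj(P,p)+(q[5:7] if p is ps else q[7:9])/; s/100,-100\]/100,-100,0,0,0,0]/; s/return np.array(out) if full else np.array(out).ravel()/return np.array(out) if full else np.r_[np.array(out).ravel(),.2*q[5:9]]/" fit.py
python3 fit.py
cat > tab.py <<'E'
from lib import *
import cv2
from scipy.optimize import minimize
q=np.load('fit.npy')
def tabpts(a):
    c,s=np.cos(a),np.sin(a); P=[]
    for r in(46,82):
        for t in(-5,5):
            for z in(93,127):
                P.append([-20-r*c+t*s, -r*s-t*c, z])
    return b2w(P,q)
def measure(name,img,save=None,thr=55,lo=-1.9,hi=1.9,half=False):
    """soft overlap: mean inside darkness vs thin ring"""
    p=viewer.camera_params(name); off=q[5:7] if name=='scene' else q[7:9]
    K=4
    g=cv2.resize(img.max(2),None,fx=K,fy=K,interpolation=cv2.INTER_LINEAR).astype(float)
    best=[]
    angs=np.arange(lo,hi,.01)
    for a in angs:
        uv=(proj(tabpts(a),p)+off+.5)*K-.5
        h=cv2.convexHull(uv.astype(np.float32)).astype(np.int32)
        m=np.zeros(g.shape,np.uint8); cv2.fillConvexPoly(m,h,1)
        ring=cv2.dilate(m,np.ones((25,25)))-m
        best.append(g[ring>0].mean()-g[m>0].mean())
    i=int(np.argmax(best)); a=angs[i]
    if 0<i<len(angs)-1:
        y0,y1,y2=best[i-1:i+2]; a+=.01*.5*(y0-y2)/(y0-2*y1+y2)
    if save:
        uv=proj(tabpts(a),p)+off; v=cv2.resize(img,None,fx=K,fy=K,interpolation=cv2.INTER_CUBIC)
        h=cv2.convexHull(((uv+.5)*K-.5).astype(np.float32)).astype(np.int32)
        cv2.polylines(v,[h],True,(0,255,0),1)
        tri=((proj(b2w(polar(98,1.35,88),q),p)[0]+off+.5)*K).astype(int); cv2.circle(v,tuple(tri),3,(0,0,255),-1)
        c=((proj(b2w([-40,0,100],q),p)[0])*K).astype(int)
        cv2.imwrite(save,v[max(c[1]-240,0):c[1]+240,max(c[0]-300,0):c[0]+300])
    return a,max(best)
E
python3 - <<'E'
from tab import *
for n in('scene','side'): print(n,measure(n,cv2.imread(f'pics/{n}0.png'),f'pics/{n}_t0.png',lo=-.4,hi=.4))
E
```

```text
[ 5.79172817e+02  4.91474766e+01  1.58645834e-01  9.46708408e+01
 -9.99316480e+01  6.11076688e-01 -3.77688083e-01  4.34297574e-01
  2.01096693e+00]
tri [-0.22  0.16]
sq [-0.17  0.08]
cross [-0.12 -0.22]
bar [ 0.07 -0.01]
hub [0.32 0.38]
key [ 0.11 -0.38]
tri [0.15 0.35]
sq [0.1  0.23]
cross [ 0.09 -0.02]
bar [ 0.08 -0.06]
hub [-0.22  0.1 ]
key [-0.22 -0.74]
axle [[559.42397477  45.98785278  85.        ]] tri [[553.33714682 -51.82293663  88.        ]] key [[688.44211391 -34.57302967 107.        ]]
scene (np.float64(-0.2601887238999963), np.float64(51.57285979751377))
side (np.float64(-0.25274607992663845), np.float64(81.18827436067019))
```

```bash
cat > mv.py <<'E'
from tab import *
from station import set_gripper
from scipy.spatial.transform import Rotation as R
def pose(a,d,z,r=64,side=1):
    """finger centre distance d behind tab mid-plane at wheel angle a; tool x = -t"""
    u=np.array([-np.cos(a),-np.sin(a)]);t=np.array([np.sin(a),-np.cos(a)])
    xy=np.array([-20,0])+r*u-d*t
    W=b2w([xy[0],xy[1],z+env.tips_ahead],q)[0]
    th=q[2]+np.arctan2(-t[1],-t[0])
    X=np.array([np.cos(th),np.sin(th),0]);Z=np.array([0,0,-1.]);Y=np.cross(Z,X)
    return W,R.from_matrix(np.c_[X,Y,Z]).as_quat()
E
python3 - <<'E'
from mv import *
print(env.tips_ahead)
for a,d,z in((-.256,38,170),(-.256,38,104),(.5,15,104),(1.35,15,104)): 
    p=pose(a,d,z); print(p[0].round(1),np.round(env.ik(*p),2))
set_gripper(0)
s=env.read_state();print(s['width'],s['time_s'])
env.reach(*pose(-.256,40,200))
s=env.read_state();print(s['tool_pos'],s['time_s'])
for n in('scene','side','wrist'): cv2.imwrite(f'pics/{n}1.png',viewer.camera(n))
E
```

```text
80.0
[499.4  90.  250. ] [ 0.15  0.33  1.93 -0.    0.89  0.25]
[499.4  90.  184. ] [ 0.15  0.43  1.97 -0.    0.74  0.25]
[499.6  18.7 184. ] [ 0.01  0.43  1.98 -0.    0.73 -0.65]
[540.5 -17.  184. ] [-0.05  0.47  1.89 -0.    0.78 -1.56]
0.1548229194656457 1.4917
[499.86733727  91.42203944 280.02279316] 4.0
```

View pics/wrist1.png

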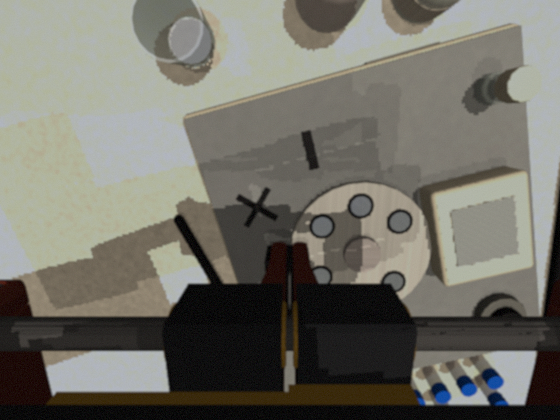

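View pics/side1.png

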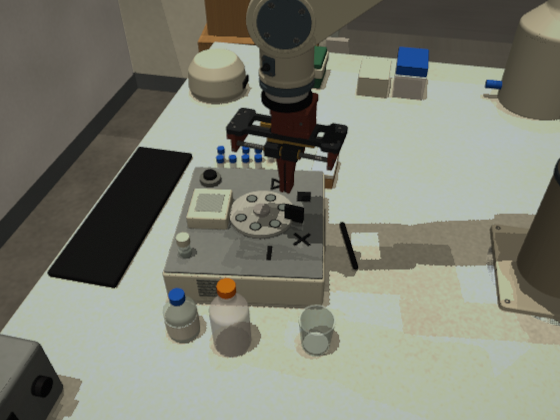

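```bash
python3 - <<'E'
from mv import *
s=env.read_state(); p=dict(viewer.camera_params('wrist'))
T=np.eye(4);T[:3,:3]=R.from_quat(s['orientation']).as_matrix();T[:3,3]=s['tool_pos']
p['pose']=T@p['tool_from_camera']
print(proj(b2w([polar(98,-.65,88),polar(98,-1.35,88),[-20,0,105],[q[3],q[4],107]],q),p))
print(pose(-.256,40,200)[0], s['tool_pos'])
# approach & push
env.move_l(*pose(-.256,40,104),rate=200)
print('down',env.read_state()['force'].round(1))
for a in np.arange(-.256,1.2,.2):
    env.move_l(*pose(a,16,104),rate=150)
    s=env.read_state();print(round(a,2),s['force'].round(1),s['time_s'])
for n in('scene','side'): 
    im=viewer.camera(n);cv2.imwrite(f'pics/{n}2.png',im);print(n,measure(n,im,f'pics/{n}_t2.png',lo=.6,hi=1.7))
E
```

```text
[[257.73792841 209.22186871]
 [311.0015278  151.71554512]
 [363.40972392 257.03363846]
 [510.55593778 327.01690442]]
[499.61504416  92.01927486 280.        ] [499.79494308  91.48582117 279.99494612]
down [ 1.2 -0.1 -0.2]
-0.26 [-0.6  0.5 -0.6] 5.0917
-0.06 [-0.4 -0.4 -0.6] 5.4417
0.14 [ 0.5 -0.2  0.1] 5.7917
0.34 [0.2 0.7 0. ] 6.1417
0.54 [-0.1 -0.8  0.3] 6.4917
0.74 [-0.3  0.5  0.4] 6.8417
0.94 [-0.1 -0.1 -0.2] 7.1917
1.14 [-0.9  0.4  0. ] 7.5417
scene (np.float64(1.1972178949840746), np.float64(36.23565275214334))
side (np.float64(1.1865754026798163), np.float64(23.632337747564947))
```

View pics/scene_t2.png

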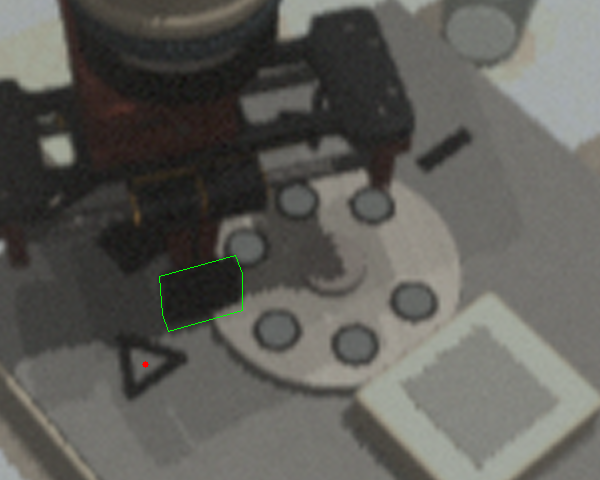

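View pics/side_t2.png

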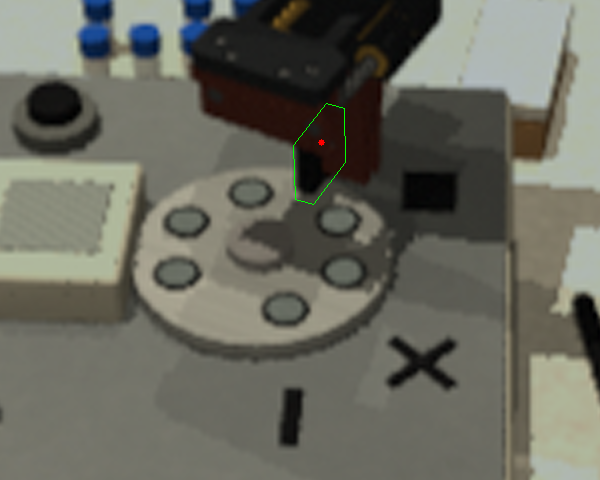

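```bash
python3 - <<'E'
from mv import *
env.move_l(*pose(1.2,16,104),rate=60)
env.move_l(*pose(1.27,16,104),rate=40)
env.hold(.2)
im=viewer.camera('scene');print('contact',measure('scene',im,lo=1.,hi=1.6))
env.move_l(*pose(1.27,30,104),rate=100)
env.move_l(*pose(1.0,90,104),rate=150)
env.move_l(*pose(1.0,90,190),rate=250)
for n in('scene','side'): 
    im=viewer.camera(n);cv2.imwrite(f'pics/{n}3.png',im);print(n,measure(n,im,f'pics/{n}_t3.png',lo=1.,hi=1.6))
print(env.read_state()['time_s'])
E
```

```text
contact (np.float64(1.289186682575517), np.float64(33.288329715783206))
scene (np.float64(1.2935553489428102), np.float64(51.957231190145855))
side (np.float64(1.3035189666872915), np.float64(85.76749476417861))
9.9667
```

View pics/scene_t3.png

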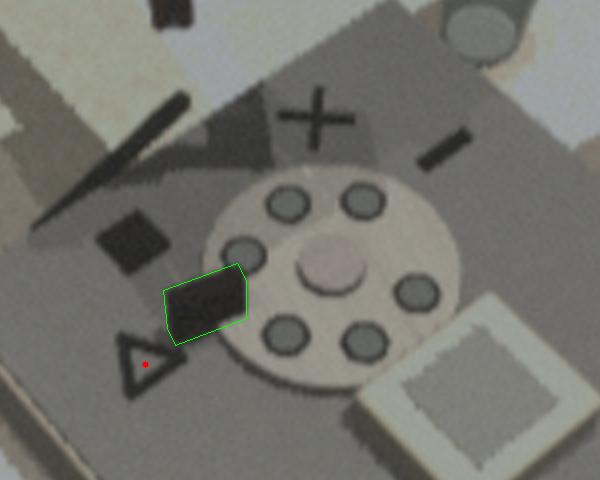

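View pics/side_t3.png

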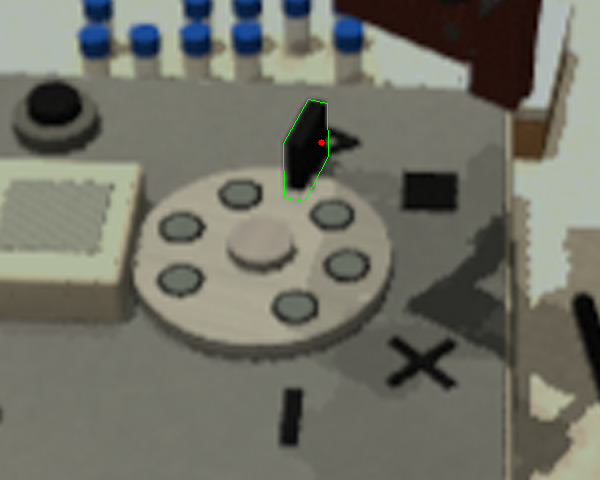

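```bash
python3 - <<'E'
from mv import *
env.move_l(*pose(1.0,90,104),rate=250)
env.move_l(*pose(1.25,32,104),rate=150)
env.move_l(*pose(1.25,18,104),rate=60)
env.move_l(*pose(1.322,16,104),rate=30)
env.hold(.3)
s=env.read_state();print(s['tool_pos']-pose(1.322,16,104)[0])
env.move_l(*pose(1.3,30,104),rate=100)
env.move_l(*pose(1.0,90,104),rate=150)
env.move_l(*pose(1.0,90,190),rate=250)
for n in('scene','side'): 
    im=viewer.camera(n);cv2.imwrite(f'pics/{n}4.png',im);print(n,measure(n,im,f'pics/{n}_t4.png',lo=1.,hi=1.6))
print(env.read_state()['time_s'])
E
```

```text
[-0.28670443  0.01001532 -0.08733404]
scene (np.float64(1.3475528507022232), np.float64(50.537155255969694))
side (np.float64(1.3429085413642976), np.float64(85.30454043250927))
13.7417
```

View pics/scene_t4.png

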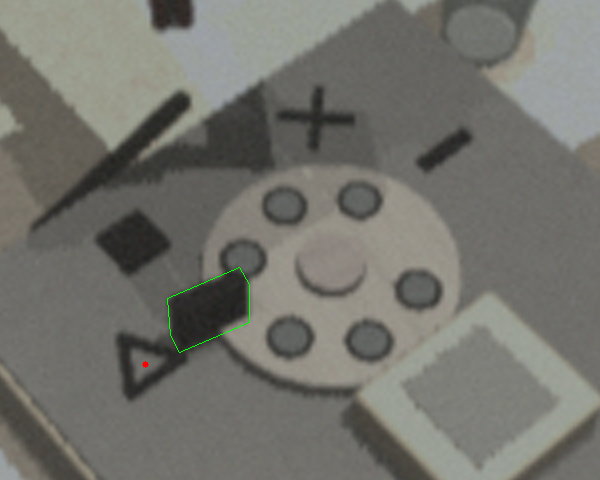

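View pics/side_t4.png

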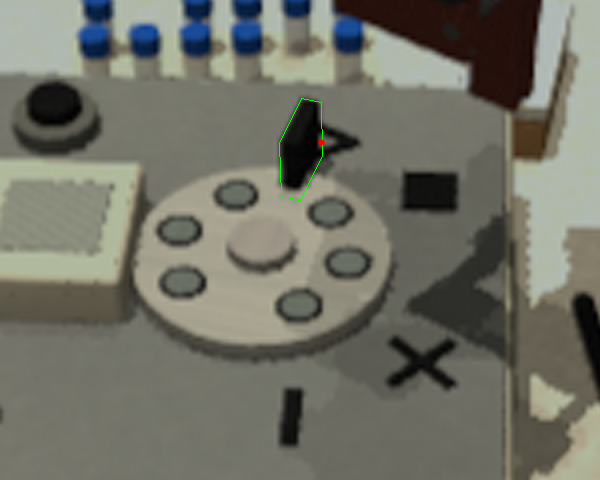

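```bash
python3 - <<'E'
from mv import *
K=b2w([q[3],q[4],107],q)[0]
th=1.5; X=np.array([np.cos(th),np.sin(th),0]);Z=np.array([0,0,-1.])
o=R.from_matrix(np.c_[X,np.cross(Z,X),Z]).as_quat()
env.reach([K[0],K[1],280],o)
s=env.read_state();im=viewer.camera('wrist');cv2.imwrite('pics/w5.png',im)
p=dict(viewer.camera_params('wrist'))
T=np.eye(4);T[:3,:3]=R.from_quat(s['orientation']).as_matrix();T[:3,3]=s['tool_pos']
p['pose']=T@p['tool_from_camera']
print(s['tool_pos'],s['time_s']);print(proj([*b2w([polar(98,1.35,88),[-20,0,105],polar(64,1.35,127)],q),K],p))
cv2.imwrite('pics/d5.png',viewer.camera('side'));cv2.imwrite('pics/s5.png',viewer.camera('scene'))
E
```

```text
[687.50404128 -34.39195061 278.68732184] 14.8
[[139.65037477 236.41078003]
 [112.63584645 122.52937719]
 [110.4961733  211.87299977]
 [290.09205089 213.89117721]]
```

View pics/w5.png

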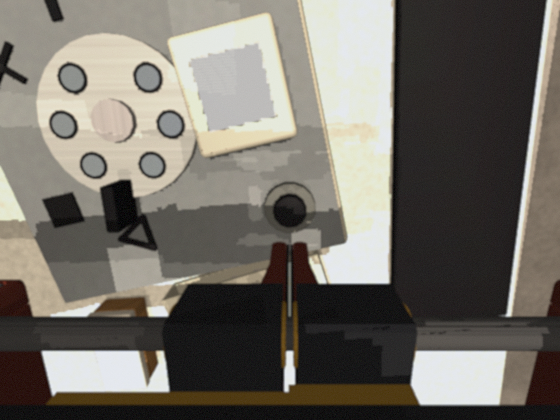

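View pics/d5.png

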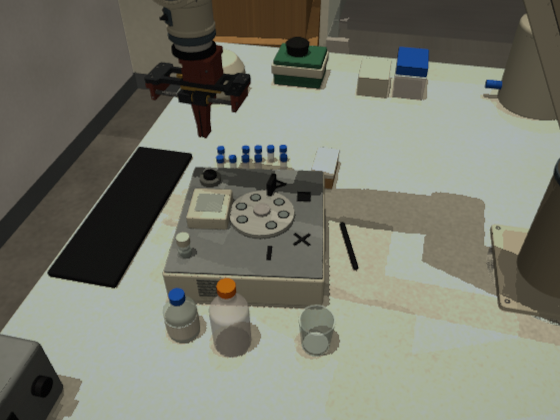

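```bash
python3 - <<'E'
from mv import *
im=cv2.imread('pics/w5.png');s=env.read_state()
p=dict(viewer.camera_params('wrist'))
T=np.eye(4);T[:3,:3]=R.from_quat(s['orientation']).as_matrix();T[:3,3]=s['tool_pos']
p['pose']=T@p['tool_from_camera']
x0,y0=60,80;k=5
v=cv2.convertScaleAbs(cv2.resize(im[y0:y0+118+60-60+80,x0:x0+150],None,fx=k/1.67,fy=k/1.67,interpolation=cv2.INTER_CUBIC),alpha=2,beta=20);k=k/1.67
for a,c in((1.35,(0,255,0)),(1.30,(0,0,255))):
    P=tabpts(a); uv=proj(P,p)+[0,-2.5]
    h=cv2.convexHull(((uv-[x0,y0]+.5)*k).astype(np.float32)).astype(int)
    cv2.polylines(v,[h],True,c,1)
cv2.imwrite('pics/w5z.png',v)
E
```

```text
(no output)
```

View pics/w5z.png

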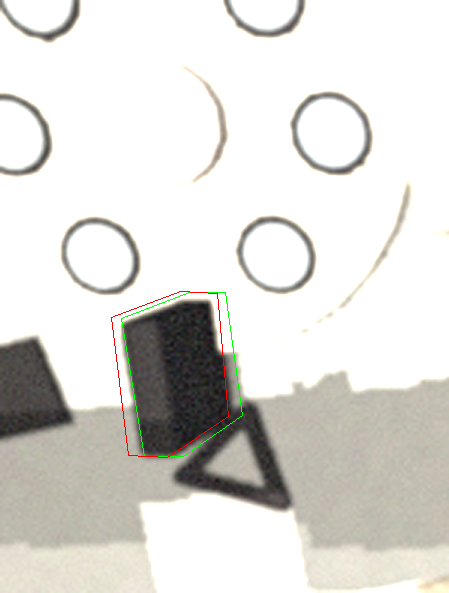

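```bash
python3 - <<'E'
from mv import *
def back(uv,p,z):
    T=np.array(p['pose']);d=np.c_[(uv[:,0]-p['cx'])/p['fx'],-(uv[:,1]-p['cy'])/p['fy'],-np.ones(len(uv))]@T[:3,:3].T
    return T[:3,3]+d*((z-T[2,3])/d[:,2])[:,None]
def ana(uv,p,lab):
    W=back(np.array(uv,float),p,97)[:,:2]; c=W.mean(0); d=W-c
    ang=np.arctan2(d[:,1],d[:,0])-q[2]-np.pi   # wheel angle convention
    m=np.angle(np.exp(6j*ang)); mean=np.angle(np.exp(1j*m).mean())/6
    print(lab,'c',c.round(1),'r',np.hypot(*d.T).round(1),'mod60',(np.mod(mean+np.pi/6,np.pi/3)).round(4),'spread',np.std(np.angle(np.exp(1j*(m-6*mean)))/6).round(4))
s=env.read_state()
p=dict(viewer.camera_params('wrist'))
T=np.eye(4);T[:3,:3]=R.from_quat(s['orientation']).as_matrix();T[:3,3]=s['tool_pos']
p['pose']=T@p['tool_from_camera']
f=lambda x,y:(60+x/2.994-.33,80+y/2.994-.33)
ana([(73,78),(148,77),f(332,133),f(276,255),f(100,256),(63,125)],p,'wrist5')
for n,cams in(('scene','scene'),('side','side')):
    p=viewer.camera_params(n);p=dict(p)
    off=q[5:7] if n=='scene' else q[7:9]
    c=((proj(b2w([-40,0,100],q),p)[0])*4).astype(int);o=np.array([max(c[0]-300,0),max(c[1]-240,0)])
    late=dict(scene=[(285,206),(360,200),(418,289),(369,341),(290,337),(243,258)],side=[(236,195),(330,212),(348,263),(299,305),(183,282),(179,230)])[n]
    ana((np.array(late)+o)/4-.4-off,p,n+'4')
    fst=dict(scene=[(373,191),(426,221),(432,276),(342,312),(294,273),(300,219)],side=[(341,180),(410,176),(426,271),(353,282),(299,250)])[n]
    if n=='scene': ana(np.array(fst)/3.3+[190,130]-.35-off,p,n+'0')
print('tab 1.35 ->',np.mod(1.35,np.pi/3),' -.256 ->',np.mod(-.256,np.pi/3))
E
```

```text
wrist5 c [558.3  45.5] r [43.6 44.3 42.2 40.3 40.6 42.4] mod60 0.2997 spread 0.1214
scene4 c [557.9  44.5] r [41.6 43.7 43.5 42.1 40.2 40.5] mod60 0.2983 spread 0.1235
scene0 c [555.5  47. ] r [40.3 42.4 43.8 43.7 42.2 40.3] mod60 0.784 spread 0.1205
side4 c [560.1  41.3] r [40.3 40.5 42.2 43.7 43.5 42.2] mod60 0.3013 spread 0.1226
tab 1.35 -> 0.30280244880340246  -.256 -> 0.7911975511965976
```

```bash
python3 - <<'E'
from mv import *
K=b2w([q[3],q[4],107],q)[0]
env.move_l([K[0],K[1]+1.2,192],rate=150); env.hold(.2)
f0=env.read_state()['force']
for z in np.arange(187.5,177,-1):
    env.move_l([K[0],K[1]+1.2,z],rate=25)
    s=env.read_state(); f=(s['force']-f0)[2]; print(z,s['tool_pos'].round(1)[2],round(f,1))
    if f>13: break
env.hold(.3); print((env.read_state()['force']-f0).round(1))
cv2.imwrite('pics/d6.png',viewer.camera('side'))
env.move_l([K[0],K[1]+1.2,196],rate=80)
env.move_l([K[0],K[1],300],rate=250)
s=env.read_state();print(s['time_s'],s['force'].round(1))
for n in('scene','side'): 
    im=viewer.camera(n);cv2.imwrite(f'pics/{n}7.png',im);print(n,measure(n,im,lo=1.,hi=1.6))
E
```

```text
187.5 187.5 -0.6
186.5 186.6 1.0
185.5 185.6 2.7
184.5 184.5 2.1
183.5 183.5 3.3
182.5 182.5 3.3
181.5 181.5 3.7
180.5 181.3 8.8
179.5 181.2 14.7
[-4.  -0.7 14.6]
19.4917 [ 0.  -0.4  0.6]
scene (np.float64(1.3553359071702435), np.float64(36.59080039321001))
side (np.float64(1.3426700940514382), np.float64(59.75517413670559))
```

View pics/d6.png

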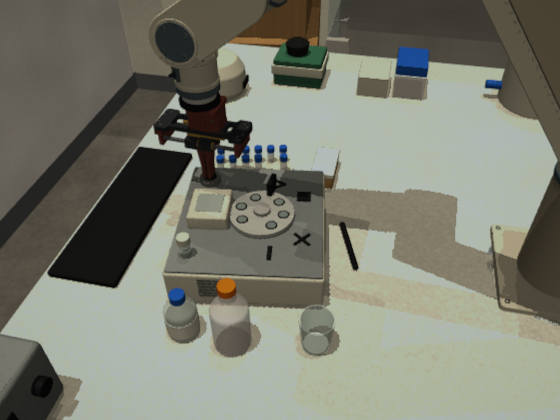

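View pics/side7.png

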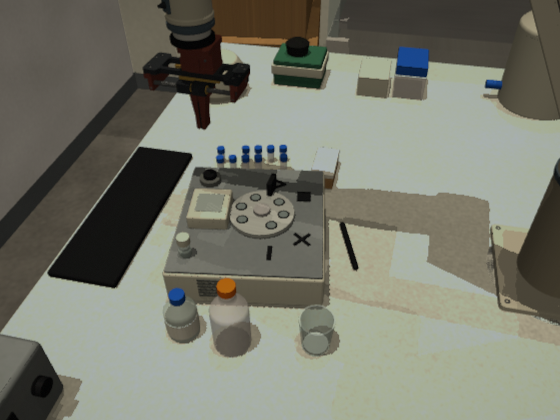

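View pics/scene7.png

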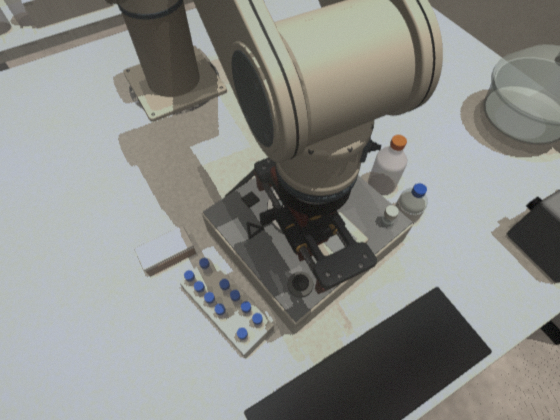

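```bash
python3 -c "
from station import workorder
print(workorder.sign_off())"
```

```text
the job is handed in; nothing more can be done
None
```

The filter wheel's tab now points at the triangle, and the measuring key was then pressed fully down and let spring back. I handed the job in at about 19.5 s of the 48 s allowed.

- **Wheel:** I pushed the tab with the closed fingertips from about -0.26 rad to the triangle at 1.35 rad, in three short pushes. Before the key press, the scene camera gave 1.348 rad and the side camera 1.343 rad. The pattern of holes on the wheel gave about 1.347 rad. Outlining the tab in the wrist picture only narrowed it to roughly 1.30–1.35 rad, so I relied on the other checks.
- **Key:** The force rose to about 4 N over 6 mm, then climbed sharply to about 15 N at the hard stop, which shows the key was fully down. I withdrew straight up and the key looks up again in the side picture.
- **Final check:** After the key press the side camera still gave 1.343 rad. The scene camera gave 1.355 rad, but the arm partly blocked that view. In the last side and scene pictures the bottles and other things look unmoved, though the arm hides some of them from the scene camera. The gripper was clear of everything and felt no contact force.

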